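# Pull the filter cassette of the chilled slab for washing

### The job

The air filter of the chilled marble slab is due for a wash. Press its T-bar stud down and turn it a quarter turn anticlockwise so that it springs up and frees the filter cassette, then draw the cassette straight out of its channel, keeping it level and not forcing it, and lay it flat, filter side up, on the baking tray; do not drop it, and leave the stock and the other things where they are.

Things in the scene. Friction and masses are not known exactly. Their poses are not given: they have to be found in the camera images.
- slab_unit: chilled serving slab, a fixed flat steel appliance with a white marble top, 170 (x) x 210 (y) x 60 mm high; origin at the centre of its underside, on the worktop, z up. Its -y side, toward the tray, has the mouth of the filter channel. The steel strip of the top next to that side carries the stud, at unit x = 0, y = -75 mm
- channel_mouth (a point): centre of the mouth of the flat channel in the unit's -y side. The cassette is drawn out along this point's -y. Channel 91.5 mm wide, 15.5 mm high (floor 20 mm, roof 35.5 mm above the worktop), 133 mm deep; the cassette has 1.5 mm of play in width and in height and stands 130 mm deep in it
- stud_bar (a point): centre of the steel T-bar of the stud that bolts the cassette in, 90 mm above the worktop when locked. Bar 36 mm long, 10 mm thick, 18 mm high (9 mm above and below this point), on a round neck 15 mm thick; the deck below is at 60 mm. x of this point runs along the bar, z up
- stud_turn (a joint): turn of the stud, rad: 0 locked (bar across the drawing direction, along the unit's x) to 1.571 freed (bar along the drawing direction), growing anticlockwise seen from above. At the locked height a catch allows only about 0.1 rad; pressed down 5 mm or more it turns easily; from about 1.4 rad on it can spring up
- stud_press (a joint): height of the stud, m: 0 locked, -0.0065 pressed fully in (a spring pushes up with 6 to 7 N), 0.011 sprung up, its pin then clear of the hole in the cassette. Turned and let go, it springs up by itself
- cassette_mid (a point): centre of the frame of the loose filter cassette, half-way up: aluminium frame 90 (x) x 130 (y) x 14 mm, grey fleece under a wire grid on top, about 0.14 kg; z up, -y toward its pull. At y = -65 mm stands a face plate 100 mm wide, 4 mm thick, 30 mm high, its foot flush with the frame's underside. Home: 41 mm toward the mouth from the unit's middle, 27 mm above the worktop
- pull_bar (a point): centre of the straight bar of the cassette's D-shaped pull, 111 mm from cassette_mid along the cassette's -y and 17 mm higher (44 mm above the worktop when home). Bar along the cassette's x, 76 mm long, 10 mm thick (y), 16 mm high; 37 mm free between it and the face plate, 60 mm between the two 8 mm arms that join them
- tray_floor (a point): centre of the floor of the dark steel baking tray, 4 mm above the worktop; fixed, 165 (x) x 260 (y) mm outside, 157 x 252 mm inside, rim 14 mm above the worktop (17 mm with its rolled edge); z up, y along its length
- bar_a: wrapped chocolate bar 153 x 52 x 14 mm lying across the marble nearer the stud, stock; origin under its centre
- bar_b: wrapped chocolate bar 144 x 52 x 14 mm lying across the far end of the marble, stock; origin under its centre
- tongs: steel sweet tongs, 37 x 202 x 10 mm, on the worktop by its front edge, bystander; origin under its centre
- bar_c: wrapped chocolate bar 145 x 52 x 14 mm on the worktop by its front edge, bystander; origin under its centre

How it is judged (in metres and radians):
On the way, in this order (a step that is already met when the one before it is completed fails the run):
1. the stud has been turned and has sprung up, with the cassette still home (value of joint stud_press above 0.008 m and value of joint stud_turn above 1.2 rad and y of cassette_mid in the frame of slab_unit above -0.05 m), for 0.2 s.
2. the cassette has been drawn clear of the channel, straight and level (y of cassette_mid in the frame of slab_unit below -0.172 m and angle between cassette_mid's own z axis and vertical below 0.1 rad), for 0.05 s.
At the end, for the whole second after the job is handed in: The cassette lies flat, filter side up, on the floor of the tray (tilt under 2 degrees, at most 4 mm above it, its middle within 50 mm across and 75 mm along of the tray's middle), at rest and let go; the stud is still sprung up (at least 8 mm) (x of cassette_mid in the frame of tray_floor between -0.05 and 0.05 m and y of cassette_mid in the frame of tray_floor between -0.075 and 0.075 m and z of cassette_mid in the frame of tray_floor below 0.011 m and angle between cassette_mid's own z axis and vertical below 0.035 rad and value of joint stud_press above 0.008 m and linear speed of cassette below 0.01 m/s); the robot touches nothing.
It fails at once if the stud is forced round past its catch without being pressed in (value of joint stud_turn between 0.25 and 1.2 rad and value of joint stud_press above -0.003 m).
It fails at once if the cassette is tipped by more than about 11 degrees (angle between cassette_mid's own z axis and vertical above 0.2 rad).
It fails at once if the cassette is forced: while it is being drawn it presses on the unit with more than 25 N (y of cassette_mid in the frame of slab_unit below -0.05 m and contact force between cassette and slab_unit above 25 N).
It fails at once if the cassette is let go with its underside more than 28 mm above the worktop (height (world z) of cassette_mid above 0.035 m and contact force between the fingers and cassette below 0.05 N).
It fails at once if the stock or another thing has been shifted by more than 30 mm (distance of any of bar_a, bar_b, bar_c, tongs from where it was at the start of the episode above 0.03 m).
It also fails if it takes over 64 s, if anything falls off the work surface, if the arm or the gripper's body presses on something with over 40 N, if the wrist force passes 120 N, or if a joint passes its speed limit or range.

### The arm

A 6-joint arm with a two-finger parallel gripper is mounted at the origin on a cart in front of the work surface, level with it; the furniture and walls round the work are solid. World frame = base frame: x ahead of the robot, y to its left, z up, the work surface at z = 0. Lengths are in mm, angles in rad, forces in N, time in s.
With the tool pointing down it reaches from about 350 to 975 mm from the base axis. Payload 7.1 kg.
Tool frame: the origin (TCP) lies on the centre line of the jaws, within the pads' length; the fingertips stand 25 mm ahead of it and the grasp point (between the pads) lies 6 mm ahead of it (ctrl.nose_length is the distance from the TCP to the fingertips, in mm); x points along the fingers, y is the direction in which the jaws open and shut, and the axes are right-handed (so a half turn about x gives the same grasp; the last joint's range is limited). The gripper opens to 88 mm and grips with 3 to 60 N. Pads are 20 mm wide; open, the fingers measure 115 mm over their backs; the gripper's body (75 mm by 178 mm) begins 61 mm behind the grasp point.
Start: joints at [-1.254, 0.423, 1.63, -0, 1.089, -0.019], TCP at [205.97, -590.069, 223.375] pointing down, gripper open.
Joint ranges: [-3, 3], [-0.9, 2.11], [0.09, 2.58], [-1.31, 4.45], [0.11, 2.69], [-2.54, 2.54]. Speed limits (rad/s): [2.39, 2.39, 3.01, 3.14, 3.14, 3.14].

### API

Orientations are given as a rotation vector (axis times angle).
In Python, from workcell import ctrl gives the robot as it stands.
- The arm moves only by the tool arm_command, never from a script. Its argument "deltas" is a list of rows, each a list of 4 numbers: the shift along the tool's x, y, z in m, then the turn about the tool's x in rad. In form: [[tx, ty, tz, yaw], ...]. A call has 1 to 10 rows; each row shifts and turns the pose as measured when the row begins, along the tool's axes as they then stand; what a row does not reach is not made up. A row lasts 1/10 s, in which the tool goes at most 50 mm and 8.59 degrees, less where a joint would pass 70% of its speed; a pose out of reach is approached as far as the arm can. A call is refused whole if a number of a shift passes 0.05 or a number of a turn 0.15, either way. A call with a gripper value outside its range is refused whole. "hand" is the finger opening in m, from 0 to 0.0878, set as the call begins (left out, the last holds). The fingers move at their own pace and stop on an object; the grip force is fixed at half the most. Time passes only in rows, so rows that do not move let the fingers close. It gives the time, the measured TCP pose, the force and the opening at its end, in the units of the state.
- ctrl.get_obs(): the state, without advancing time (a new reading comes with each control period).
- ctrl.get_image(name): name is "scene" or "top" or "wrist"; returns the picture (384x512x3 uint8, red, green, blue); there is no depth.
- ctrl.get_calibration(name): a dict with "fx", "fy", "cx", "cy" (pixels), "R" (3x3) and "t" (3): a world point X has camera coordinates R X + t. Camera axes: x right, y down, z forward; pixel columns grow to the right and rows downward; lengths in mm; the calibration is good to about 2 mm. A picture is of the moment at which its call begins: read the wrist's pose just before it. get_calibration takes no time and is no camera call; for the wrist camera it gives the pose at the moment of the call.
- ctrl.close_job(): hands the job in, once; it reports no verdict.
The state is a dict: "t": time; "qpos": joint angles; "qvel": joint speeds; "joint_torque": joint torques, N m; "ee_pos": TCP position; "orientation": TCP orientation; "ft_force": force on the tool from outside, world axes, zero at the start; "moment": the same for the moment, N m; "width": finger opening in mm.
Only numpy, scipy, OpenCV 4.12 (cv2) and the standard library are available. Lean on these libraries where they do the work, as an engineer would, in place of code of your own. Each camera call takes 0.05 s, during which the arm holds its last target.

## Working session

There is one attempt and no reset: what is moved stays moved. The work goes in short steps, Python scripts to look and compute and a tool call to move; the robot and the scene stay as the last step left them, time stands still between calls to the robot, and variables do not carry over. Pictures are saved under pics/ and viewed, and the job is handed in when it is done.

Besides the shell and the picture viewer there is one more tool, called after "Emit:" as name(argument=value, ...), one argument or row to a line, values as JSON. arm_command: Moves the arm, as the interface text tells. Its arguments: {"type":"object","properties":{"deltas":{"type":"array","items":{"type":"array","items":{"type":"number"}}},"hand":{"type":"number"}},"required":["deltas"]}

```bash
mkdir -p pics; cat > h.py <<'E'
import numpy as np, cv2
from scipy.spatial.transform import Rotation as Ro
from workcell import ctrl
def snap(n,f):
    c=ctrl.get_calibration(n); im=ctrl.get_image(n)
    cv2.imwrite('pics/'+f+'.png',im[:,:,::-1]); np.savez('pics/'+f+'.npz',**{k:np.array(v) for k,v in c.items()}); return im,c
def cal(f): 
    d=np.load('pics/'+f+'.npz'); return {k:d[k] for k in d}
def ray(c,u,v):
    R=np.array(c['R']);t=np.array(c['t']).ravel()
    d=R.T@np.array([(u-c['cx'])/c['fx'],(v-c['cy'])/c['fy'],1.]); return -R.T@t,d
def onz(c,u,v,z):
    o,d=ray(c,u,v); return o+d*(z-o[2])/d[2]
def tri(l):
    A=np.zeros((3,3));b=np.zeros(3)
    for c,u,v in l:
        o,d=ray(c,u,v);d=d/np.linalg.norm(d);P=np.eye(3)-np.outer(d,d);A+=P;b+=P@o
    x=np.linalg.solve(A,b)
    return x
def proj(c,X):
    p=np.array(c['R'])@np.array(X)+np.array(c['t']).ravel(); return c['fx']*p[0]/p[2]+c['cx'],c['fy']*p[1]/p[2]+c['cy']
def st():
    o=ctrl.get_obs(); R=Ro.from_rotvec(o['orientation']).as_matrix()
    print('t',o['t'],'pos',np.round(o['ee_pos'],1),'F',np.round(o['ft_force'],1),'w',o['width']);print(np.round(R,3)); return o,R
E
python3 - <<'E'
from h import *
st()
for n in('scene','top','wrist'):
    im,c=snap(n,n+'0'); print(n,c)
E
```

```text
t 0.0 pos [ 205.8 -589.5  222.6] F [ 0.  -0.4  0.9] w 87.70586746493456
[[-0.     0.329 -0.944]
 [ 0.001 -0.944 -0.329]
 [-1.    -0.002 -0.   ]]
scene {'fx': 449.49763429105417, 'fy': 449.49763429105417, 'cx': 250.59834280766012, 'cy': 188.2293448505885, 'R': array([[ 5.14283310e-01, -8.57620353e-01, -7.98193940e-05],
       [-4.22758110e-01, -2.53431474e-01, -8.70085093e-01],
       [ 7.46182456e-01,  4.47503986e-01, -4.92901537e-01]]), 't': array([-256.74295357,  282.77656599, 1088.43414859])}
top {'fx': 448.3502527305468, 'fy': 448.3502527305468, 'cx': 249.52882548398102, 'cy': 196.30902227487778, 'R': array([[ 0.02992456, -0.99954033, -0.0048627 ],
       [-0.97987297, -0.02837447, -0.19759518],
       [ 0.19736638,  0.01067778, -0.98027164]]), 't': array([  -4.95522541,  489.2576554 , 1339.02582814])}
wrist {'fx': 281.0149145168674, 'fy': 281.0149145168674, 'cx': 256.61197437873915, 'cy': 193.24950700550573, 'R': array([[ 0.33067522, -0.94374403, -0.00105636],
       [-0.9113839 , -0.31962687,  0.25926444],
       [-0.2450169 , -0.08476958, -0.9658058 ]]), 't': array([-624.20491413,  -33.12537276,  389.33995355])}
```

View pics/scene0.png

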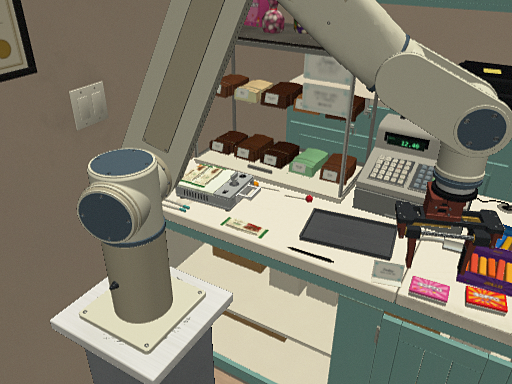

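View pics/top0.png

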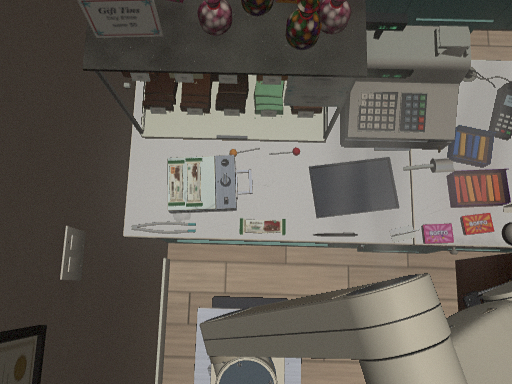

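View pics/wrist0.png

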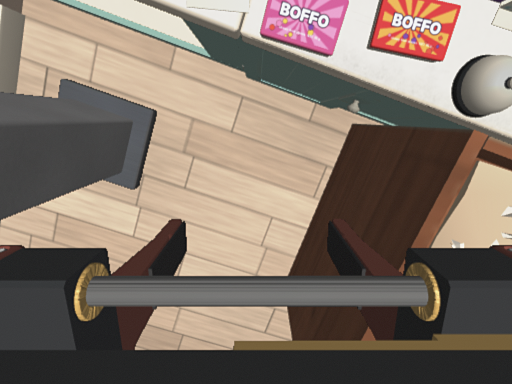

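The top picture shows the slab unit at (202,182), the stud near (226,180), the pull near (245,182) and the tray at (353,187). I'll enlarge it to measure.

```bash
python3 - <<'E'
from h import *
im=cv2.imread('pics/top0.png'); cv2.imwrite('pics/z1.png',cv2.resize(im[145:225,155:275],None,fx=6.6,fy=6.6,interpolation=cv2.INTER_CUBIC))
im=cv2.imread('pics/scene0.png'); cv2.imwrite('pics/z2.png',cv2.resize(im[140:240,165:285],None,fx=6,fy=6,interpolation=cv2.INTER_CUBIC))
c=cal('top0')
for u,v,z in [(237,155,60),(237,211,60),(226,180,90),(250,182,44),(309,166,17),(390,158,17),(399,207,17),(318,217,17)]:
    print(u,v,np.round(onz(c,u,v,z)))
E
```

```text
237 155 [618.  52.  60.]
237 211 [440.  46.  60.]
226 180 [529.  82.  90.]
250 182 [536.   9.  44.]
309 166 [ 600. -178.   17.]
390 158 [ 634. -438.   17.]
399 207 [ 475. -461.   17.]
318 217 [ 436. -207.   17.]
```

View pics/z1.png

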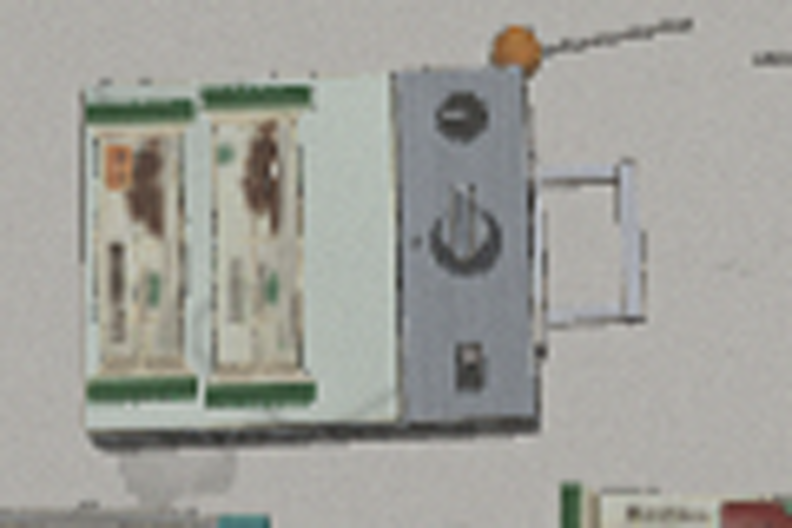

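View pics/z2.png

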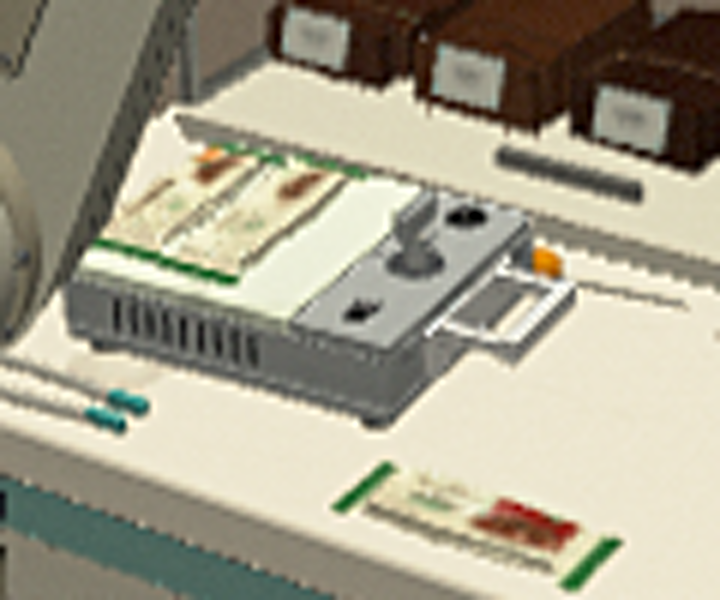

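Emit:
arm_command(
  deltas=[
    [-0.003, -0.023, -0.036, 0],
    [-0.003, -0.023, -0.036, 0],
    [-0.003, -0.023, -0.036, 0],
    [-0.003, -0.023, -0.036, 0],
    [-0.003, -0.023, -0.036, 0],
    [-0.003, -0.023, -0.036, 0],
    [-0.003, -0.023, -0.036, 0],
    [-0.003, -0.023, -0.036, 0],
    [0, 0, 0, 0.15],
    [0, 0, 0, 0.15],
  ],
)

```text
t: 1.15
ee_pos: [423.9, -310.5, 245.5]
orientation: [2.208, 0.032, -2.212]
ft_force: [0.7, -0.5, -0.7]
width: 87.9
```

```bash
python3 - <<'E'
from h import *
o,R=st(); print(o['qpos'])
snap('wrist','w1'); 
E
```

```text
t 1.15 pos [ 423.9 -310.5  245.5] F [ 0.7 -0.5 -0.7] w 87.86108477944208
[[-0.001  0.026 -1.   ]
 [ 0.003 -1.    -0.026]
 [-1.    -0.003  0.001]]
[-0.65571188  0.25139267  1.82675528  0.00183645  1.06650953  0.88849134]
```

View pics/w1.png

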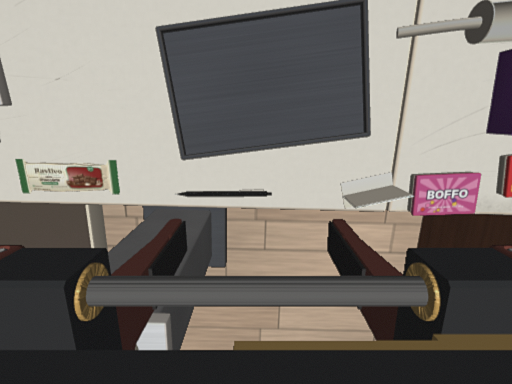

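The tray is fully visible, with corners at (158,29), (365,2), (371,135) and (182,158). Next I'll move over the unit.

Emit:
arm_command(
  deltas=[
    [0, -0.038, -0.005, 0],
    [0, -0.038, -0.005, 0],
    [0, -0.038, -0.005, 0],
    [0, -0.038, -0.005, 0],
    [0, -0.038, -0.005, 0],
    [0, -0.038, -0.005, 0],
    [0, -0.038, -0.005, 0],
    [0, -0.03, 0, 0],
    [0, -0.015, 0, 0],
    [0, 0, 0, 0],
  ],
)

```text
t: 2.2
ee_pos: [450.9, 9.9, 245.4]
orientation: [2.201, 0.049, -2.203]
ft_force: [-0.0, 0.8, -0.2]
width: 88.2
```

```bash
python3 - <<'E'
from h import *
o,R=st(); print(o['qpos'])
im,c=snap('wrist','w2'); cv2.imwrite('pics/w2z.png',cv2.resize(im[:250,40:,::-1],None,fx=1.69,fy=1.69,interpolation=cv2.INTER_CUBIC))
E
```

```text
t 2.2 pos [450.9   9.9 245.4] F [-0.   0.8 -0.2] w 88.19941916716297
[[-0.001  0.041 -0.999]
 [ 0.003 -0.999 -0.041]
 [-1.    -0.003  0.001]]
[-0.00648312  0.13423879  1.97726312  0.00333821  1.03141399  1.52125562]
```

View pics/w2.png

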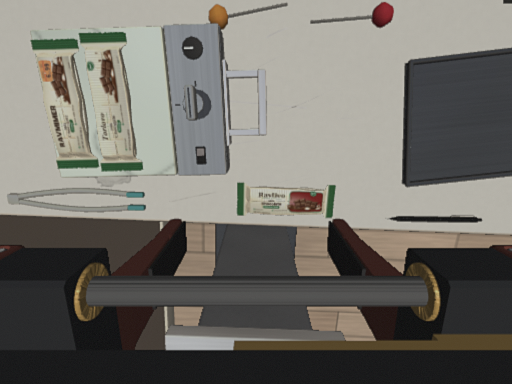

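The stud is near (190,102) and the pull bar near (262,100), with the unit's mouth edge around column 225. I'll enlarge this view, then take a second one with a shifted baseline.

```bash
python3 - <<'E'
from h import *
im=cv2.imread('pics/w2.png'); cv2.imwrite('pics/w2a.png',cv2.resize(im[15:185,150:280],None,fx=3.5*1.7/1.7,fy=3.5,interpolation=cv2.INTER_CUBIC))
E
```

Emit:
arm_command(
  deltas=[
    [0.01, -0.04, -0.02, 0],
    [0.01, -0.03, -0.02, 0],
    [0.01, -0.02, -0.01, 0],
    [0.01, 0, 0, 0],
    [0, 0, 0, 0],
  ],
)

```text
t: 2.75
ee_pos: [500.1, 97.4, 204.2]
orientation: [2.202, 0.046, -2.201]
ft_force: [-0.5, 0.2, -0.1]
width: 87.9
```

```bash
python3 - <<'E'
from h import *
o,R=st()
im,c=snap('wrist','w3'); im=im[:,:,::-1]; cv2.imwrite('pics/w3a.png',cv2.resize(im[0:200,180:380],None,fx=3,fy=3,interpolation=cv2.INTER_CUBIC))
E
```

```text
t 2.75 pos [500.1  97.4 204.2] F [-0.5  0.2 -0.1] w 87.85975369145136
[[ 0.     0.041 -0.999]
 [ 0.001 -0.999 -0.041]
 [-1.    -0.001 -0.   ]]
```

View pics/w2a.png

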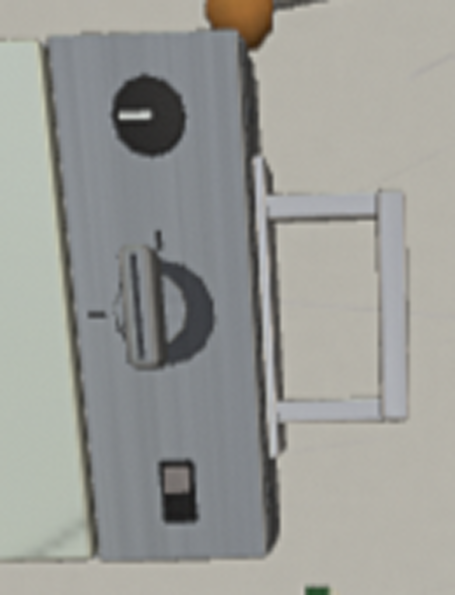

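View pics/w3a.png

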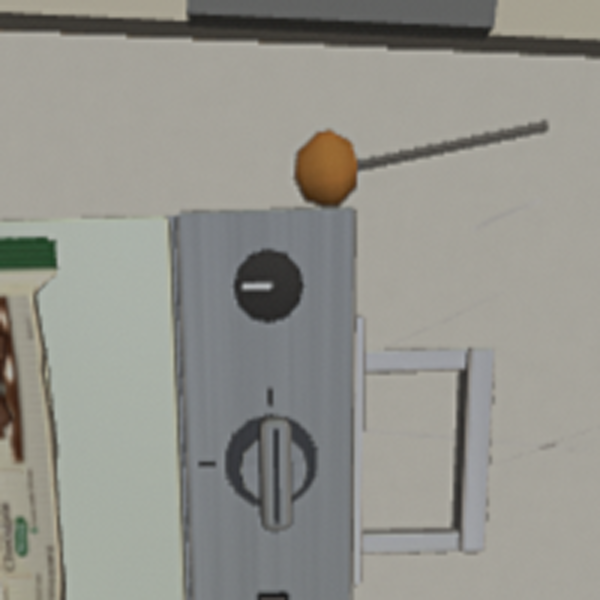

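```bash
python3 - <<'E'
from h import *
a,b=cal('w2'),cal('w3')
A=lambda u,v:(a,150+u/3.5,15+v/3.5)
B=lambda u,v:(b,180+u/3,v/3)
P={}
for n,p,q in [('studN',(133,254),(275,428)),('studS',(141,355),(277,522)),('studtop',(137,247),(275,417)),('studbot',(146,368),(279,530)),
 ('pullNR',(400,191),(493,349)),('pullSR',(406,420),(484,550)),('pullNL',(378,193),(469,350)),('pullSL',(385,419),(462,550)),
 ('unitNE',(238,32),(355,209)),('knob',(149,116),(269,286)),('dash',(97,314),(207,464)),('dash2',(158,240),(270,397))]:
    x=tri([A(*p),B(*q)]); P[n]=x; e=[np.round(np.subtract(proj(c,x),(u,v)),1) for c,u,v in(A(*p),B(*q))]
    print(n,np.round(x,1),e)
c=cal('w2')
for n,p in [('NE',(238,32)),('SE',(268,553)),('NW',(48,36)),('SW',(97,558))]: print(n,np.round(onz(*A(*p),60),1))
ang=lambda p,q:np.degrees(np.arctan2((P[p]-P[q])[1],(P[p]-P[q])[0]))
print(ang('studN','studS'),ang('studtop','studbot'),ang('pullNR','pullSR'),ang('pullNL','pullSL'))
E
```

```text
studN [547.6  85.1  97.4] [array([ 0.1, -0.1]), array([-0.1,  0.2])]
studS [518.6  82.8 100.4] [array([-0.1,  0.2]), array([ 0.1, -0.2])]
studtop [550.4  85.1  91.6] [array([ 0.2, -0.4]), array([-0.2,  0.4])]
studbot [515.1  82.   97. ] [array([ 0.1, -0.1]), array([-0.1,  0.1])]
pullNR [575.1   6.3  53. ] [array([ 0.1, -0.2]), array([-0.1,  0.2])]
pullSR [5.007e+02 2.000e-01 5.080e+01] [array([ 0.3, -0.4]), array([-0.3,  0.5])]
pullNL [574.6  13.7  49.1] [array([ 0., -0.]), array([-0.,  0.])]
pullSL [500.3   7.9  48.8] [array([ 0.1, -0.2]), array([-0.1,  0.2])]
unitNE [618.6  59.9  57.9] [array([ 0. , -0.1]), array([-0.1,  0.1])]
knob [592.5  87.8  61. ] [array([ 0. , -0.1]), array([-0.1,  0.1])]
dash [531.  106.7  59.9] [array([-0.1,  0.1]), array([ 0.1, -0.2])]
dash2 [555.5  85.4  61. ] [array([ 0. , -0.1]), array([-0.1,  0.1])]
NE [617.8  59.7  60. ]
SE [451.9  47.8  60. ]
NW [614.2 119.4  60. ]
SW [447.4 109.1  60. ]
4.5451792658167305 5.10456925675997 4.6993146165910336 4.509751279625108
```

Emit:
arm_command(
  deltas=[
    [0.02, 0.01, -0.02, -0.034],
    [0.02, 0.005, -0.013, 0],
    [0, 0, 0, 0],
  ],
  hand=0.045,
)

```text
t: 3.1
ee_pos: [535.0, 79.7, 166.1]
orientation: [2.188, 0.081, -2.18]
ft_force: [-0.3, 0.2, -0.9]
width: 67.8
```

```bash
cat > g.py <<'E'
from h import *
import sys
o,R=st(); p=np.array(o['ee_pos'])
T=np.array([float(x) for x in sys.argv[1:4]]); 
print('tool delta',np.round(R.T@(T-p),1)); y=R[:,1]; a=np.degrees(np.arctan2(y[1],y[0])); print('yang',round(a,2),'q',np.round(o['qpos'],2))
if len(sys.argv)>4: print('yaw',np.round(-np.radians(float(sys.argv[4])-a),3))
E
python3 g.py 533 84 97 -85.7
```

```text
t 3.1 pos [535.   79.7 166.1] F [-0.3  0.2 -0.9] w 67.78128265865061
[[ 0.004  0.073 -0.997]
 [ 0.001 -0.997 -0.073]
 [-1.    -0.    -0.004]]
tool delta [69.  -4.4  2. ]
yang -85.81 q [0.13 0.38 1.86 0.   0.9  1.62]
yaw -0.002
```

Emit:
arm_command(
  deltas=[
    [0.02, -0.004, 0.002, 0],
    [0.02, 0, 0, 0],
    [0.015, 0, 0, 0],
    [0.008, 0, 0, 0],
    [0.004, 0, 0, 0],
    [0, 0, 0, 0],
  ],
)

```text
t: 3.7
ee_pos: [532.6, 78.8, 103.5]
orientation: [2.196, 0.074, -2.179]
ft_force: [-0.9, -0.6, 0.6]
width: 44.8
```

```bash
python3 g.py 533 84 97 -85.7; python3 - <<'E'
from h import *
im,c=snap('wrist','w4')
E
```

```text
t 3.7 pos [532.6  78.8 103.5] F [-0.9 -0.6  0.6] w 44.75480439417422
[[ 0.008  0.067 -0.998]
 [ 0.001 -0.998 -0.067]
 [-1.    -0.    -0.008]]
tool delta [ 6.5 -5.2 -0.7]
yang -86.14 q [ 0.12  0.47  1.9  -0.    0.76  1.63]
yaw -0.008
```

View pics/w4.png

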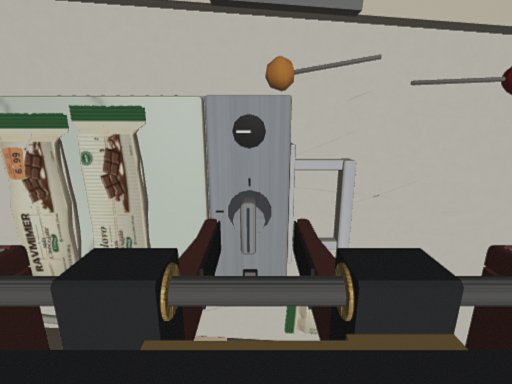

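The bar (column 248) is slightly left of the jaw centre (256), which agrees with the computed 5 mm offset.

Emit:
arm_command(
  deltas=[
    [0.003, -0.006, -0.001, -0.008],
    [0.004, -0.002, 0, 0],
    [0, 0, 0, 0],
  ],
)

```text
t: 4.05
ee_pos: [534.6, 87.7, 98.3]
orientation: [2.196, 0.084, -2.17]
ft_force: [0.2, 0.1, 0.2]
width: 45.2
```

```bash
python3 g.py 533 84 97 -85.7
```

```text
t 4.05 pos [534.6  87.7  98.3] F [0.2 0.1 0.2] w 45.17956386543169
[[ 0.012  0.076 -0.997]
 [ 0.001 -0.997 -0.076]
 [-1.    -0.    -0.012]]
tool delta [1.3 3.6 1.9]
yang -85.64 q [ 0.14  0.48  1.9  -0.    0.75  1.64]
yaw 0.001
```

Emit:
arm_command(
  deltas=[
    [0.002, 0.0035, 0.002, 0],
    [0, 0, 0, 0],
  ],
)

```text
t: 4.25
ee_pos: [532.8, 84.3, 96.2]
orientation: [2.196, 0.085, -2.169]
ft_force: [0.3, 0.2, -0.6]
width: 44.9
```

Emit:
arm_command(
  deltas=[
    [0, 0, 0, 0],
    [0, 0, 0, 0],
    [0, 0, 0, 0],
    [0, 0, 0, 0],
  ],
  hand=0.0,
)

```text
t: 4.65
ee_pos: [532.8, 84.0, 96.2]
orientation: [2.196, 0.085, -2.17]
ft_force: [-0.4, -0.1, -0.1]
width: 16.5
```

```bash
python3 g.py 533 84 90 -85.7
```

```text
t 4.65 pos [532.8  84.   96.2] F [-0.4 -0.1 -0.1] w 16.47712181034293
[[ 0.012  0.077 -0.997]
 [ 0.001 -0.997 -0.077]
 [-1.    -0.    -0.012]]
tool delta [ 6.2 -0.  -0.1]
yang -85.61 q [ 0.13  0.48  1.91 -0.    0.74  1.63]
yaw 0.002
```

Emit:
arm_command(
  deltas=[
    [0, 0, 0, 0],
    [0, 0, 0, 0],
    [0, 0, 0, 0],
  ],
)

```text
t: 4.95
ee_pos: [532.8, 84.4, 96.3]
orientation: [2.196, 0.085, -2.17]
ft_force: [0.6, 0.4, 0.1]
width: 9.6
```

Gripped at 9.6 mm, which matches the 10 mm bar. Next, press.

Emit:
arm_command(
  deltas=[
    [0.003, 0, 0, 0],
    [0.003, 0, 0, 0],
    [0.0015, 0, 0, 0],
    [0, 0, 0, 0],
  ],
)

```text
t: 5.35
ee_pos: [533.0, 84.4, 90.4]
orientation: [2.196, 0.085, -2.17]
ft_force: [-2.9, 0.2, 6.5]
width: 9.2
```

```bash
python3 g.py 533 84 90 -85.7
```

```text
t 5.35 pos [533.   84.4  90.4] F [-2.9  0.2  6.5] w 9.239126133243566
[[ 0.012  0.076 -0.997]
 [ 0.002 -0.997 -0.076]
 [-1.    -0.001 -0.012]]
tool delta [0.4 0.4 0. ]
yang -85.62 q [0.13 0.49 1.91 0.   0.73 1.63]
yaw 0.001
```

Emit:
arm_command(
  deltas=[
    [0.001, 0, 0, 0],
    [0.0003, 0, 0, -0.08],
    [0.0003, 0, 0, -0.08],
    [0.0003, 0, 0, -0.08],
    [0, 0, 0, 0],
  ],
)

```text
t: 5.85
ee_pos: [533.0, 84.0, 90.9]
orientation: [2.057, 0.336, -2.031]
ft_force: [-2.9, 0.7, 7.3]
width: 9.5
```

```bash
python3 g.py 533 84 90 4.3
```

```text
t 5.85 pos [533.   84.   90.9] F [-2.9  0.7  7.3] w 9.464386672599682
[[ 0.013  0.321 -0.947]
 [ 0.001 -0.947 -0.321]
 [-1.     0.003 -0.012]]
tool delta [0.9 0.  0. ]
yang -71.28 q [ 0.13  0.49  1.91 -0.    0.73  1.38]
yaw -1.319
```

Emit:
arm_command(
  deltas=[
    [0.0015, 0, 0, 0],
    [0.0005, 0, 0, 0],
  ],
)

```text
t: 6.05
ee_pos: [533.1, 84.0, 90.1]
orientation: [2.057, 0.336, -2.031]
ft_force: [-3.6, -0.3, 8.9]
width: 9.0
```

Emit:
arm_command(
  deltas=[
    [0.0006, 0, 0, -0.15],
    [0.0006, 0, 0, -0.15],
    [0.0006, 0, 0, -0.15],
    [0.0006, 0, 0, -0.15],
  ],
)

```text
t: 6.45
ee_pos: [533.5, 83.5, 90.2]
orientation: [1.672, 0.831, -1.648]
ft_force: [-2.3, 0.7, 8.9]
width: 9.1
```

```bash
python3 g.py 533 84 90 4.3
```

```text
t 6.45 pos [533.5  83.5  90.2] F [-2.3  0.7  8.9] w 9.080661239347375
[[ 0.014  0.803 -0.595]
 [ 0.001 -0.595 -0.803]
 [-1.     0.011 -0.009]]
tool delta [ 0.2 -0.7 -0.1]
yang -36.54 q [ 0.13  0.49  1.91 -0.    0.73  0.77]
yaw -0.713
```

Emit:
arm_command(
  deltas=[
    [0.0006, 0, 0, -0.15],
    [0.0006, 0, 0, -0.15],
    [0.0006, 0, 0, -0.15],
    [0.0004, 0, 0, -0.15],
    [0, 0, 0, -0.1],
    [0, 0, 0, 0],
  ],
)

```text
t: 7.05
ee_pos: [534.3, 83.3, 91.1]
orientation: [1.165, 1.23, -1.145]
ft_force: [-2.2, 0.4, 6.3]
width: 9.2
```

```bash
python3 g.py 533 84 90 4.3;python3 - <<'E'
from h import *
im,c=snap('wrist','w5')
E
```

```text
t 7.05 pos [534.3  83.3  91.1] F [-2.2  0.4  6.3] w 9.166282265204854
[[ 0.016  0.997  0.071]
 [ 0.001  0.071 -0.997]
 [-1.     0.016  0.   ]]
tool delta [ 1.1 -1.3 -0.8]
yang 4.06 q [ 0.13  0.49  1.91 -0.    0.73  0.06]
yaw -0.004
```

View pics/w5.png

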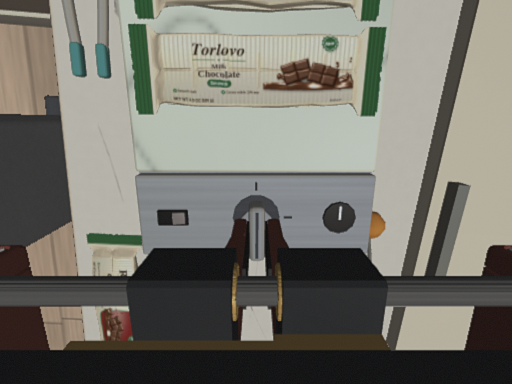

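The bar now lies along the drawing direction at (257,232), gripped. Opening lets it spring up.

Emit:
arm_command(
  deltas=[
    [0, 0, 0, 0],
    [0, 0, 0, 0],
    [0, 0, 0, 0],
    [0, 0, 0, 0],
  ],
  hand=0.035,
)

```text
t: 7.5
ee_pos: [535.0, 83.0, 91.3]
orientation: [1.166, 1.228, -1.145]
ft_force: [0.5, 0.1, -0.5]
width: 34.1
```

Emit:
arm_command(
  deltas=[
    [-0.02, 0, 0, 0],
    [-0.03, 0, 0, 0],
    [-0.03, 0, 0, 0],
    [-0.03, 0, 0, 0],
    [0, 0, 0, 0],
  ],
)

```text
t: 8.0
ee_pos: [530.8, 82.5, 202.2]
orientation: [1.162, 1.233, -1.152]
ft_force: [0.6, 0.5, 0.5]
width: 35.1
```

```bash
python3 g.py 533 84 90 4.3;python3 - <<'E'
from h import *
im,c=snap('wrist','w6')
E
```

```text
t 8.0 pos [530.8  82.5 202.2] F [0.6 0.5 0.5] w 35.08599250506684
[[ 0.01   0.998  0.069]
 [-0.001  0.069 -0.998]
 [-1.     0.01   0.002]]
tool delta [112.2   1.1  -1.5]
yang 3.95 q [ 0.13  0.32  1.85 -0.    0.97  0.07]
yaw -0.006
```

View pics/w6.png

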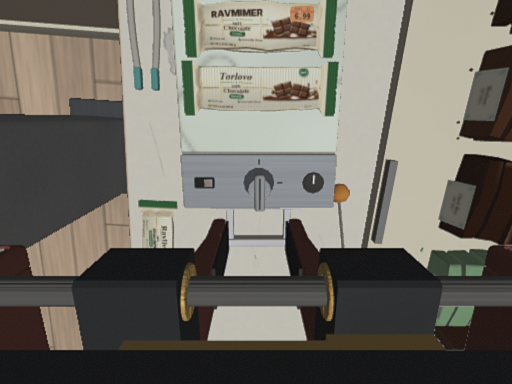

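Emit:
arm_command(
  deltas=[
    [0, 0, 0.02, 0.15],
    [0, 0, 0.02, 0.15],
    [0, 0, 0.01, 0.15],
    [0, 0, 0, 0.15],
    [0, 0, 0, 0.15],
    [0, 0, 0, 0.15],
    [0, 0, 0, 0.15],
    [0, 0, 0, 0.15],
    [0, 0, 0, 0.15],
    [0, 0, 0, 0.15],
  ],
)

```text
t: 9.05
ee_pos: [516.8, 30.0, 184.8]
orientation: [2.133, 0.143, -2.17]
ft_force: [0.2, 0.5, -0.1]
width: 35.2
```

```bash
python3 g.py 538 7 150 -85.6;python3 - <<'E'
from h import *
im,c=snap('wrist','w7')
cv2.imwrite('pics/w7a.png',cv2.resize(im[40:200,130:330,::-1],None,fx=3.5,fy=3.5,interpolation=cv2.INTER_CUBIC))
im=cv2.imread('pics/w6.png');cv2.imwrite('pics/w6a.png',cv2.resize(im[140:250,180:340],None,fx=4.5,fy=4.5,interpolation=cv2.INTER_CUBIC))
E
```

```text
t 9.05 pos [516.8  30.  184.8] F [ 0.2  0.5 -0.1] w 35.19191453731106
[[-0.017  0.133 -0.991]
 [-0.003 -0.991 -0.133]
 [-1.     0.     0.017]]
tool delta [ 34.5  25.6 -18.6]
yang -82.33 q [ 0.04  0.33  1.89 -0.    0.95  1.47]
yaw 0.057
```

View pics/w7a.png

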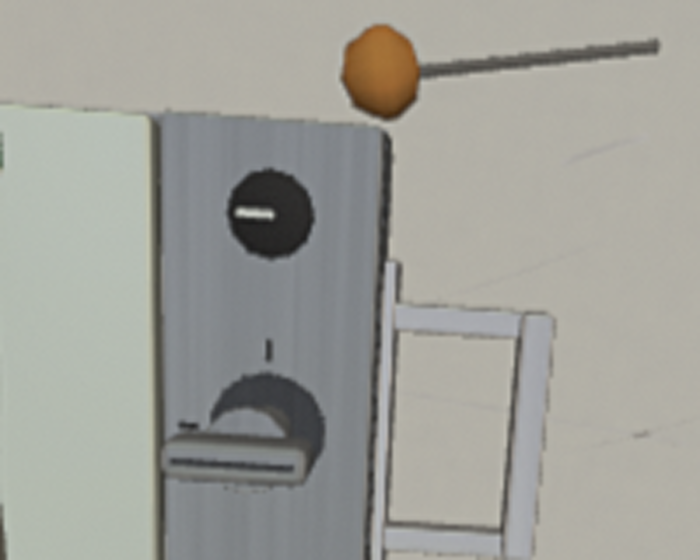

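View pics/w6a.png

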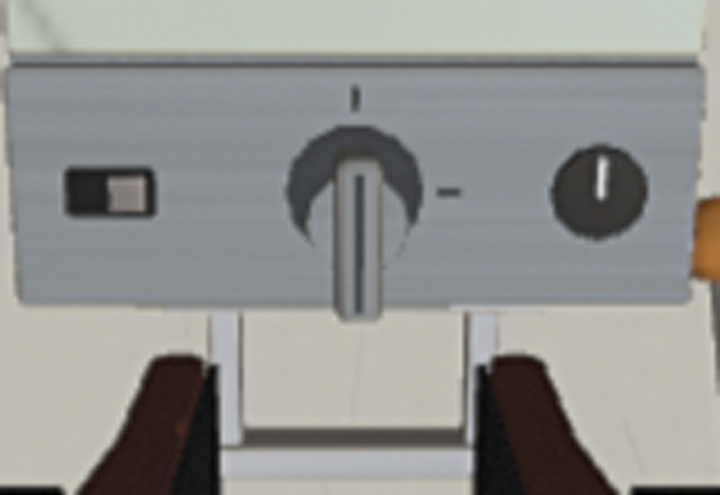

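```bash
python3 - <<'E'
from h import *
a,b=cal('w7'),cal('w6'); w2,w3=cal('w2'),cal('w3')
A=lambda u,v:(a,130+u/3.5,40+v/3.5)
B=lambda u,v:(b,180+u/4.5,140+v/4.5)
for n,l in [('g+y',[A(168,461),B(360,175)]),('g-y',[A(296,468),B(359,312)]),
 ('pullNR',[A(554,316),(w2,150+400/3.5,15+191/3.5),(w3,180+493/3,349/3)]),
 ('pullNL',[A(528,314),(w2,150+378/3.5,15+193/3.5),(w3,180+469/3,350/3)]),
 ('unitNE',[A(384,130),(w2,150+238/3.5,15+32/3.5),(w3,180+355/3,209/3)])]:
    x=tri(l); print(n,np.round(x,1),[np.round(np.subtract(proj(c,x),(u,v)),1) for c,u,v in l])
E
```

```text
g+y [532.5  99.  111.9] [array([-0.2, -0.4]), array([-0.3,  0.2])]
g-y [534.4  68.7 109. ] [array([-0.3, -0.6]), array([-0.5,  0.3])]
pullNR [575.4   5.8  51.6] [array([-0.6,  0.3]), array([ 0.5, -0.3]), array([ 0. , -0.1])]
pullNL [574.8  13.2  47.7] [array([-0.7,  0.2]), array([ 0.5, -0.1]), array([ 0.2, -0.2])]
unitNE [618.5  59.9  57.9] [array([-0.1, -0.1]), array([ 0.1, -0.1]), array([-0. ,  0.2])]
```

Emit:
arm_command(
  deltas=[
    [0, 0.013, -0.011, 0.03],
    [0.01, 0.013, -0.01, 0.027],
    [0.02, 0, 0, 0],
    [0.02, 0, 0, 0],
    [0, 0, 0, 0],
  ],
)

```text
t: 9.6
ee_pos: [541.9, 2.5, 129.0]
orientation: [2.157, 0.083, -2.203]
ft_force: [-1.5, 0.8, -0.0]
width: 34.9
```

```bash
python3 g.py 538 7 60 -85.6
```

```text
t 9.6 pos [541.9   2.5 129. ] F [-1.5  0.8 -0. ] w 34.942365389905845
[[-0.021  0.078 -0.997]
 [-0.003 -0.997 -0.078]
 [-1.     0.002  0.021]]
tool delta [69.1 -4.9  2.1]
yang -85.5 q [-0.02  0.44  1.87 -0.    0.85  1.48]
yaw 0.002
```

Emit:
arm_command(
  deltas=[
    [0.015, -0.005, 0.002, 0],
    [0.02, 0, 0, 0],
    [0.012, 0, 0, 0],
    [0, 0, 0, 0],
  ],
)

```text
t: 10.0
ee_pos: [541.2, 5.3, 81.1]
orientation: [2.156, 0.088, -2.199]
ft_force: [0.9, 0.3, 0.3]
width: 35.1
```

```bash
python3 g.py 538 7 60 -85.6;python3 - <<'E'
from h import *
im,c=snap('wrist','w8')
E
```

```text
t 10.0 pos [541.2   5.3  81.1] F [0.9 0.3 0.3] w 35.11856583072322
[[-0.02   0.083 -0.996]
 [-0.004 -0.997 -0.083]
 [-1.     0.002  0.02 ]]
tool delta [21.2 -2.   2.6]
yang -85.21 q [-0.01  0.52  1.89 -0.01  0.76  1.48]
yaw 0.007
```

View pics/w8.png

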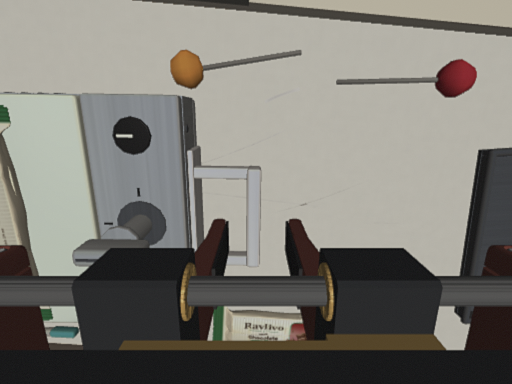

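The jaws straddle the pull bar, with the bar at column 254 between fingers at 215 and 300. I'll finish the descent.

Emit:
arm_command(
  deltas=[
    [0.01, -0.002, 0.002, 0],
    [0.008, 0, 0, 0],
    [0.002, 0, 0, 0],
    [0, 0, 0, 0],
  ],
)

```text
t: 10.45
ee_pos: [540.8, 7.1, 62.5]
orientation: [2.16, 0.088, -2.193]
ft_force: [0.3, -0.0, 0.3]
width: 35.1
```

```bash
python3 g.py 538 7 60 -85.6
```

```text
t 10.45 pos [540.8   7.1  62.5] F [ 0.3 -0.   0.3] w 35.106293675786866
[[-0.015  0.084 -0.996]
 [-0.004 -0.996 -0.084]
 [-1.     0.002  0.015]]
tool delta [ 2.6 -0.2  2.7]
yang -85.17 q [-0.01  0.55  1.9  -0.01  0.71  1.48]
yaw 0.007
```

Emit:
arm_command(
  deltas=[
    [0.003, 0, 0.0035, 0.007],
    [0, 0, 0, 0],
  ],
)

```text
t: 10.65
ee_pos: [537.2, 6.8, 59.7]
orientation: [2.165, 0.08, -2.197]
ft_force: [0.0, -0.2, -0.3]
width: 35.2
```

Emit:
arm_command(
  deltas=[
    [0, 0, 0, 0],
    [0, 0, 0, 0],
    [0, 0, 0, 0],
    [0, 0, 0, 0],
    [0, 0, 0, 0],
    [0, 0, 0, 0],
  ],
  hand=0.0,
)

```text
t: 11.25
ee_pos: [537.7, 6.8, 60.4]
orientation: [2.166, 0.08, -2.195]
ft_force: [-0.3, 0.5, 0.7]
width: 0.5
```

```bash
python3 g.py 538 7 60 -85.7;python3 - <<'E'
from h import *
im,c=snap('wrist','w9');im,c=snap('scene','s9')
E
```

```text
t 11.25 pos [537.7   6.8  60.4] F [-0.3  0.5  0.7] w 0.46486350648392394
[[-0.013  0.077 -0.997]
 [-0.004 -0.997 -0.077]
 [-1.     0.003  0.013]]
tool delta [ 0.4 -0.2 -0.3]
yang -85.6 q [-0.01  0.55  1.9  -0.01  0.7   1.49]
yaw 0.002
```

View pics/w9.png

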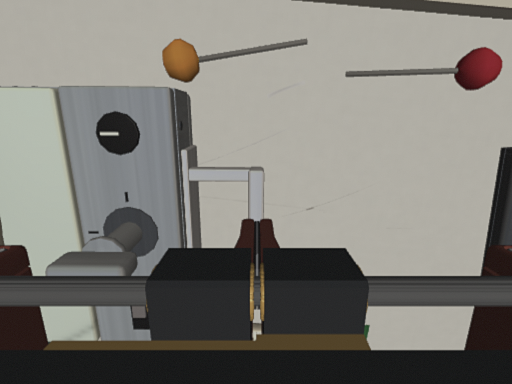

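```bash
python3 - <<'E'
from h import *
print(ctrl.nose_length)
im=cv2.imread('pics/s9.png'); cv2.imwrite('pics/s9a.png',cv2.resize(im[120:240,165:315],None,fx=5,fy=5,interpolation=cv2.INTER_CUBIC))
c=cal('s9'); print(proj(c,(538,7,44)),proj(c,(538,7,35)),proj(c,(538,7,60)))
E
```

```text
25.0
(np.float64(254.85544080630137), np.float64(192.89591945805418)) (np.float64(254.84286284815238), np.float64(195.26704092500705)) (np.float64(254.8779899047168), np.float64(188.64509824527667))
```

View pics/s9a.png

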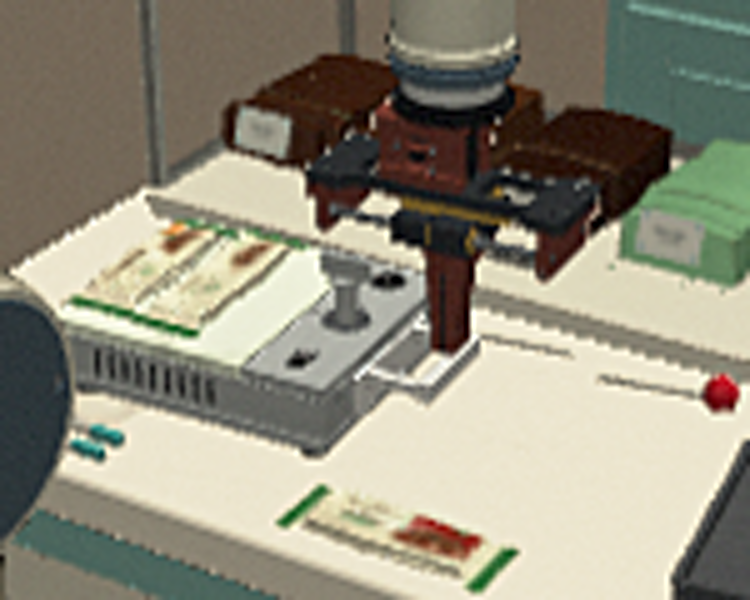

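```bash
python3 - <<'E'
from h import *
im=cv2.imread('pics/w9.png'); cv2.imwrite('pics/w9a.png',cv2.resize(im[130:270,170:330],None,fx=4.5,fy=4.5,interpolation=cv2.INTER_CUBIC))
c=cal('w9')
for z in (35,45,52,60): print(z,[np.round((np.array(proj(c,(537.7+dx,6.8,z)))-(170,130))*4.5) for dx in(-10,0,10)])
for f in('w8','w2'):
  c=cal(f)
# bar edges predicted
c=cal('w9')
for n,X in [('NR',(575.5,4.9,52)),('NL',(574.8,14.8,52)),('SR',(500.5,-1,52)),('SL',(499.8,9,52))]: print(n,np.round((np.array(proj(c,X))-(170,130))*4.5))
E
```

```text
35 [array([383., 462.]), array([388., 403.]), array([393., 343.])]
45 [array([383., 489.]), array([388., 428.]), array([393., 364.])]
52 [array([383., 509.]), array([388., 446.]), array([394., 381.])]
60 [array([383., 535.]), array([388., 469.]), array([394., 401.])]
NR [424. 190.]
NL [351. 189.]
SR [420. 676.]
SL [354. 676.]
```

View pics/w9a.png

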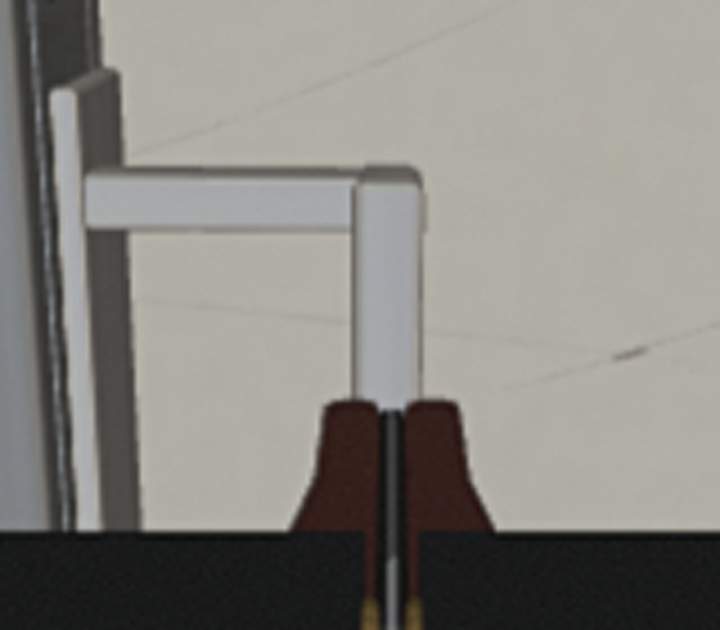

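```bash
python3 - <<'E'
from h import *
im=cv2.imread('pics/w1.png'); cv2.imwrite('pics/w1a.png',cv2.resize(im[205:280,150:360],None,fx=3.8,fy=3.8,interpolation=cv2.INTER_CUBIC))
im=cv2.imread('pics/w8.png'); cv2.imwrite('pics/w8a.png',cv2.resize(im[205:280,150:360],None,fx=3.8,fy=3.8,interpolation=cv2.INTER_CUBIC))
E
```

```text
(no output)
```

View pics/w1a.png

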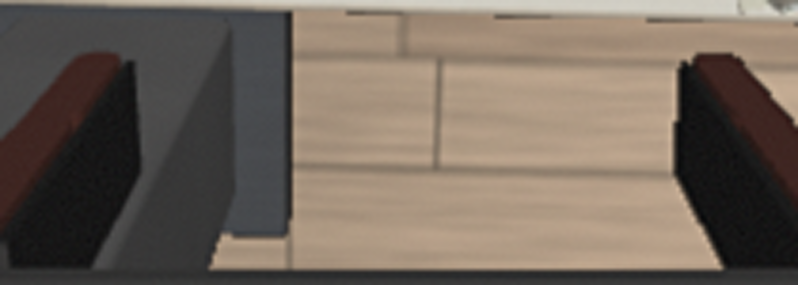

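View pics/w8a.png

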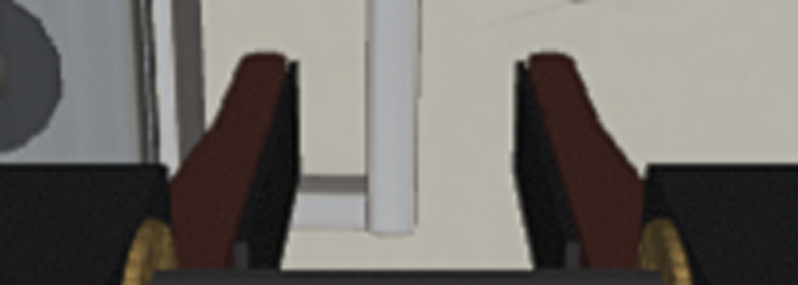

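The fingers closed above the bar. From the wrist view (144 px between the pads at 87.9 mm), the tips lie only 0 to 5 mm beyond the reported TCP, not 25 mm. The scene view agrees, putting the tips at z of about 55. I'll open again and go about 20 mm lower, watching the force.

Emit:
arm_command(
  deltas=[
    [0, 0, 0, 0],
    [0, 0, 0, 0],
    [0, 0, 0, 0],
    [0, 0, 0, 0],
  ],
  hand=0.035,
)

```text
t: 11.75
ee_pos: [537.7, 6.8, 60.3]
orientation: [2.166, 0.08, -2.195]
ft_force: [0.1, 0.7, 0.3]
width: 29.0
```

Emit:
arm_command(
  deltas=[
    [0.006, 0, 0, 0],
    [0.006, 0, 0, 0],
    [0.004, 0, 0, 0],
    [0, 0, 0, 0],
  ],
)

```text
t: 12.15
ee_pos: [537.3, 6.7, 42.7]
orientation: [2.166, 0.08, -2.196]
ft_force: [0.2, 0.6, 0.8]
width: 35.2
```

```bash
python3 g.py 538 7 40 -85.7;python3 - <<'E'
from h import *
im,c=snap('wrist','w10');im=im[:,:,::-1];cv2.imwrite('pics/w10a.png',cv2.resize(im[130:270,170:330],None,fx=4.5,fy=4.5,interpolation=cv2.INTER_CUBIC))
im,c=snap('scene','s10');im=im[:,:,::-1];cv2.imwrite('pics/s10a.png',cv2.resize(im[140:220,200:300],None,fx=7,fy=7,interpolation=cv2.INTER_CUBIC))
E
```

```text
t 12.15 pos [537.3   6.7  42.7] F [0.2 0.6 0.8] w 35.208427868710906
[[-0.014  0.077 -0.997]
 [-0.004 -0.997 -0.077]
 [-1.     0.003  0.014]]
tool delta [ 2.7 -0.3 -0.8]
yang -85.6 q [-0.01  0.58  1.91 -0.01  0.67  1.49]
yaw 0.002
```

View pics/w10a.png

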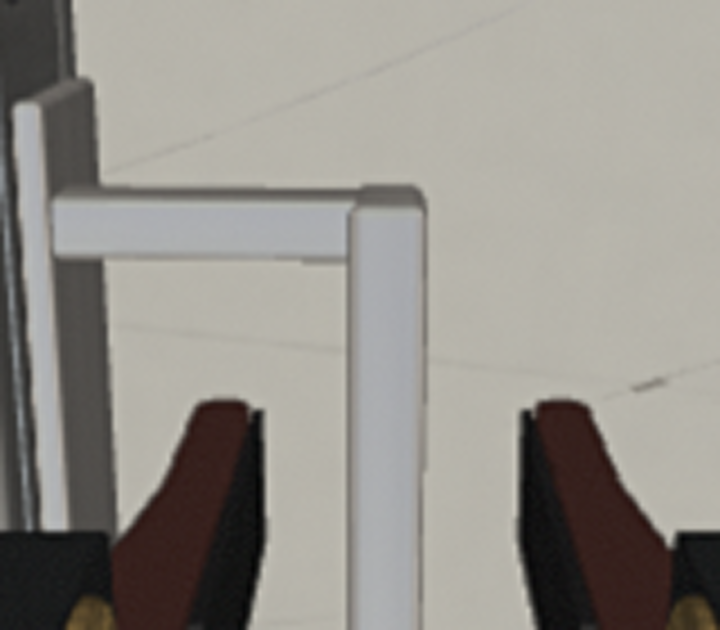

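View pics/s10a.png

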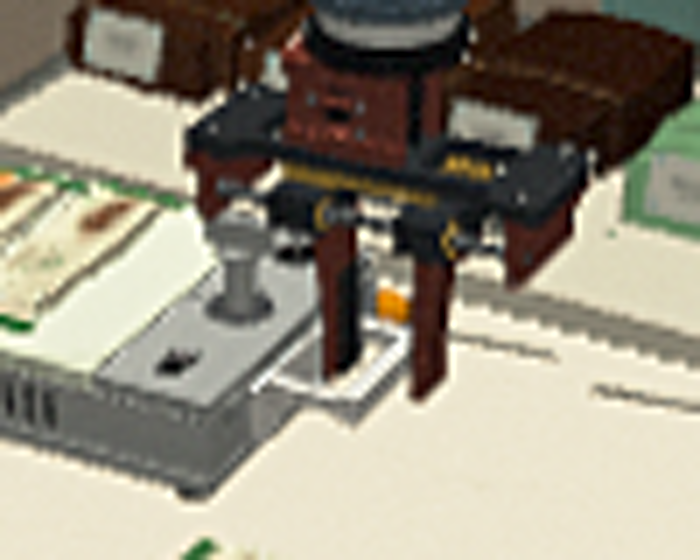

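```bash
python3 - <<'E'
from h import *
c=cal('s10')
for X in [(527,-12,45),(527,-24,45),(527,-12,35),(527,-24,35),(527,-12,20),(527,-24,20)]: print(X,np.round((np.array(proj(c,X))-(200,140))*7))
E
```

```text
(527, -12, 45) [407. 389.]
(527, -24, 45) [430. 396.]
(527, -12, 35) [407. 408.]
(527, -24, 35) [430. 415.]
(527, -12, 20) [407. 435.]
(527, -24, 20) [429. 442.]
```

Tips now stand at about z 41 and straddle the bar. I'll go 4 mm lower and close; the body stays above the sprung stud.

Emit:
arm_command(
  deltas=[
    [0.004, 0, 0, 0],
    [0, 0, 0, 0],
  ],
)

```text
t: 12.45
ee_pos: [537.7, 6.7, 39.0]
orientation: [2.167, 0.08, -2.194]
ft_force: [0.1, -0.3, 0.2]
width: 35.0
```

Emit:
arm_command(
  deltas=[
    [0, 0, 0, 0],
    [0, 0, 0, 0],
    [0, 0, 0, 0],
    [0, 0, 0, 0],
    [0, 0, 0, 0],
    [0, 0, 0, 0],
  ],
  hand=0.0,
)

```text
t: 13.05
ee_pos: [538.1, 6.8, 39.3]
orientation: [2.168, 0.08, -2.194]
ft_force: [0.1, -0.4, -1.1]
width: 10.2
```

```bash
python3 g.py 538 7 40 -85.7
```

```text
t 13.05 pos [538.1   6.8  39.3] F [ 0.1 -0.4 -1.1] w 10.153409244929447
[[-0.012  0.076 -0.997]
 [-0.004 -0.997 -0.076]
 [-1.     0.003  0.012]]
tool delta [-0.7 -0.2  0.1]
yang -85.62 q [-0.01  0.59  1.91 -0.01  0.66  1.49]
yaw 0.001
```

Gripped at 10.2 mm. I'll draw along tool +y gently.

Emit:
arm_command(
  deltas=[
    [0, 0.004, 0, 0],
    [0, 0.008, 0, 0],
    [0, 0.008, 0, 0],
    [0, 0, 0, 0],
  ],
)

```text
t: 13.45
ee_pos: [539.8, -14.8, 39.4]
orientation: [2.168, 0.08, -2.193]
ft_force: [0.4, -0.5, -0.3]
width: 9.7
```

```bash
python3 g.py 539.6 -13 39.3 -85.7; python3 - <<'E'
from h import *
im,c=snap('wrist','w11')
E
```

```text
t 13.45 pos [539.8 -14.8  39.4] F [ 0.4 -0.5 -0.3] w 9.747381384333051
[[-0.011  0.077 -0.997]
 [-0.004 -0.997 -0.077]
 [-1.     0.003  0.012]]
tool delta [ 0.1 -1.8  0.1]
yang -85.6 q [-0.05  0.59  1.91 -0.01  0.66  1.45]
yaw 0.002
```

View pics/w11.png

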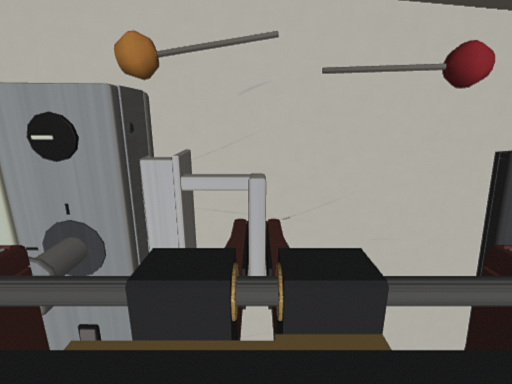

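The cassette follows: its plate has come off the unit, forces are below 1 N, and it stays in line. Continuing.

Emit:
arm_command(
  deltas=[
    [0, 0.01, 0, 0],
    [0, 0.012, 0, 0],
    [0, 0.012, 0, 0],
    [0, 0.012, 0, 0],
    [0, 0, 0, 0],
  ],
)

```text
t: 14.0
ee_pos: [543.5, -65.0, 39.4]
orientation: [2.168, 0.08, -2.194]
ft_force: [-1.0, -1.1, -0.5]
width: 9.6
```

```bash
python3 g.py 543.1 -60 39.3 -85.7
```

```text
t 14.0 pos [543.5 -65.   39.4] F [-1.  -1.1 -0.5] w 9.557218934014955
[[-0.012  0.076 -0.997]
 [-0.004 -0.997 -0.076]
 [-1.     0.003  0.012]]
tool delta [ 0.1 -5.  -0. ]
yang -85.62 q [-0.14  0.59  1.89 -0.01  0.67  1.36]
yaw 0.001
```

Emit:
arm_command(
  deltas=[
    [0, 0.012, 0, 0],
    [0, 0.012, 0, 0],
    [0, 0.012, 0, 0],
    [0, 0.008, 0, 0],
    [0, 0, 0, 0],
  ],
)

```text
t: 14.5
ee_pos: [546.8, -113.4, 39.4]
orientation: [2.168, 0.079, -2.194]
ft_force: [-0.4, -0.8, -1.7]
width: 9.6
```

```bash
python3 g.py 547 -113 39.3 -85.7; python3 - <<'E'
from h import *
im,c=snap('wrist','w12'); im,c=snap('scene','s12');im=im[:,:,::-1];cv2.imwrite('pics/s12a.png',cv2.resize(im[140:260,200:350],None,fx=5,fy=5,interpolation=cv2.INTER_CUBIC))
E
```

```text
t 14.5 pos [ 546.8 -113.4   39.4] F [-0.4 -0.8 -1.7] w 9.558355845776719
[[-0.012  0.076 -0.997]
 [-0.004 -0.997 -0.076]
 [-1.     0.003  0.012]]
tool delta [ 0.1 -0.4 -0.2]
yang -85.65 q [-0.22  0.6   1.86 -0.01  0.68  1.28]
yaw 0.001
```

View pics/w12.png

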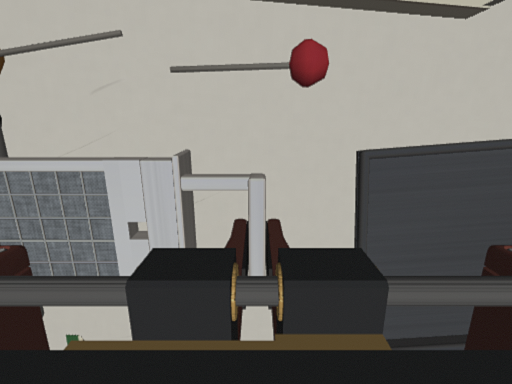

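View pics/s12a.png

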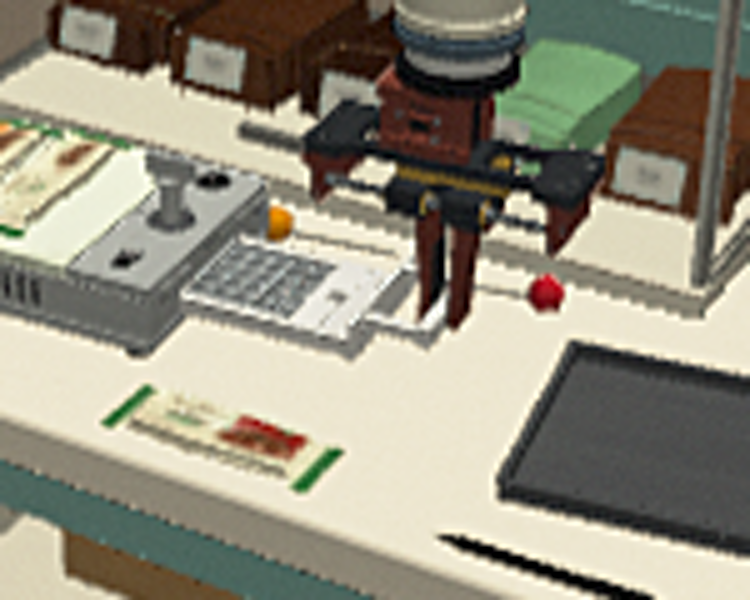

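The cassette is level with about 10 mm still in the channel; the plate's edge and the pull look straight. I'll draw it clear, then measure the tray.

Emit:
arm_command(
  deltas=[
    [0, 0.008, 0, 0],
    [0, 0.01, 0, 0],
    [0, 0.01, 0, 0],
    [0, 0.006, 0, 0],
    [0, 0, 0, 0],
  ],
)

```text
t: 15.1
ee_pos: [549.4, -148.5, 39.3]
orientation: [2.166, 0.082, -2.194]
ft_force: [0.7, 0.1, -1.3]
width: 9.9
```

```bash
python3 g.py 549 -148 39.3 -85.7; python3 - <<'E'
from h import *
im,c=snap('wrist','w13'); im,c=snap('scene','s13');im=im[:,:,::-1];cv2.imwrite('pics/s13a.png',cv2.resize(im[140:260,200:350],None,fx=5,fy=5,interpolation=cv2.INTER_CUBIC))
im=cv2.imread('pics/w1.png');cv2.imwrite('pics/w1b.png',cv2.resize(im[0:170,145:385],None,fx=3.3,fy=3.3,interpolation=cv2.INTER_CUBIC))
im=cv2.imread('pics/top0.png');cv2.imwrite('pics/t0b.png',cv2.resize(im[150:225,300:405],None,fx=7,fy=7,interpolation=cv2.INTER_CUBIC))
E
```

```text
t 15.1 pos [ 549.4 -148.5   39.3] F [ 0.7  0.1 -1.3] w 9.877435226839703
[[-0.013  0.078 -0.997]
 [-0.004 -0.997 -0.078]
 [-1.     0.003  0.013]]
tool delta [ 0.  -0.6  0.4]
yang -85.51 q [-0.28  0.62  1.84 -0.01  0.7   1.22]
yaw 0.003
```

View pics/s13a.png

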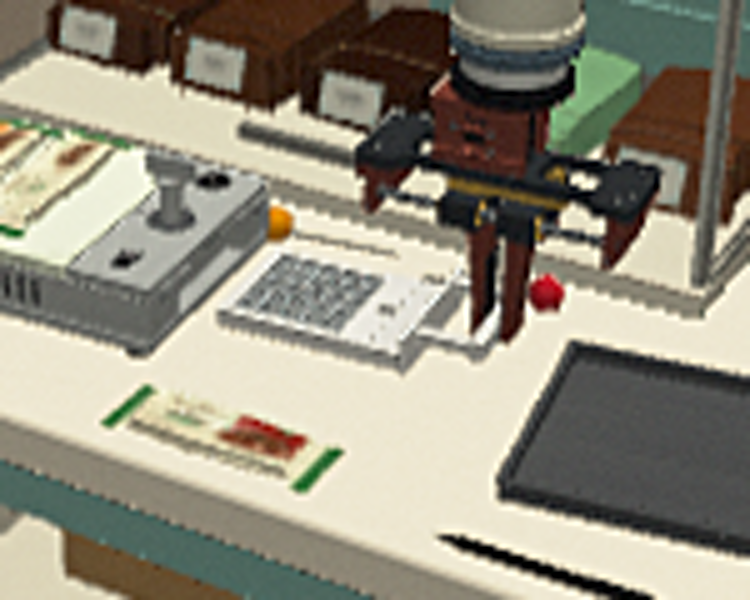

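View pics/w1b.png

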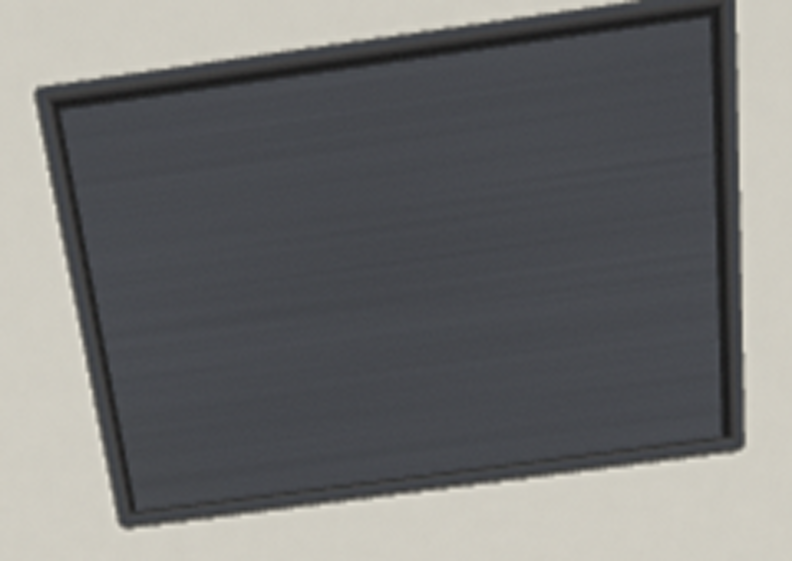

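View pics/t0b.png

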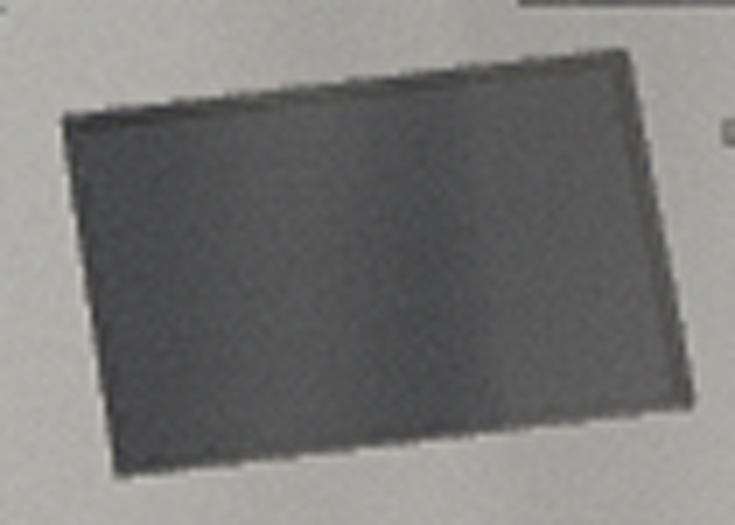

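View pics/w13.png

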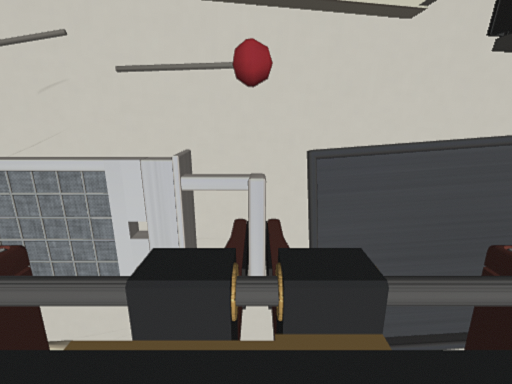

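The cassette is fully out and level, with the stud still up. Now the tray position from both views.

```bash
python3 - <<'E'
from h import *
a,b=cal('w1'),cal('top0')
L=[((37,90),(63,115)),((735,0),(629,49)),((743,447),(692,407)),((122,525),(117,474))]
P=[]
for p,q in L:
    l=[(a,145+p[0]/3.3,p[1]/3.3),(b,300+q[0]/7,150+q[1]/7)]
    x=tri(l); print(np.round(x,1),np.round(onz(*l[0],16),1),np.round(onz(*l[1],16),1)); P.append(onz(*l[0],16))
P=np.array(P); print(P.mean(0), np.linalg.norm(P[0]-P[1]),np.linalg.norm(P[1]-P[2]))
r=cv2.minAreaRect(P[:,:2].astype(np.float32)); print(r)
d=P[0]-P[1]+P[3]-P[2]; print('y axis angle',np.degrees(np.arctan2(d[1],d[0])))
y=d/np.linalg.norm(d); yaw=np.arctan2(d[1],d[0])
C=P.mean(0); print('pull target', C[:2]-0.111*1000*y[:2])
E
```

```text
[ 600.3 -178.8   10.9] [ 598.6 -180.5   16. ] [ 599.2 -178.2   16. ]
[ 651.  -452.8  -27.6] [ 634.9 -439.3   16. ] [ 638.  -438.3   16. ]
[ 473.4 -465.5    7.4] [ 474.2 -463.5   16. ] [ 471.4 -461.2   16. ]
[ 434.2 -203.9   10.2] [ 434.9 -205.6   16. ] [ 433.4 -203.    16. ]
[ 535.6389098  -322.20666316   16.        ] 261.3018491274706 162.5212272094753
((536.4112548828125, -322.13800048828125), (165.6162109375, 261.28350830078125), 8.676983833312988)
y axis angle 98.33735992384453
pull target [ 551.73406455 -432.03355419]
```

Tray centre is about (536,-322) at 8.4° yaw. I'll set the pull at about (548,-407), so the cassette's middle ends +25 mm along the tray. First, lift.

Emit:
arm_command(
  deltas=[
    [-0.004, 0, 0, 0],
    [-0.004, 0, 0, 0],
    [-0.004, 0, 0, 0],
    [0, 0, 0, 0],
  ],
)

```text
t: 15.6
ee_pos: [549.2, -146.9, 52.3]
orientation: [2.165, 0.084, -2.194]
ft_force: [-0.2, 0.4, -2.5]
width: 9.7
```

```bash
python3 g.py 548 -407 50 -81.6; python3 - <<'E'
from h import *
im,c=snap('scene','s14');im=im[:,:,::-1];cv2.imwrite('pics/s14a.png',cv2.resize(im[160:240,230:330],None,fx=7,fy=7,interpolation=cv2.INTER_CUBIC))
E
```

```text
t 15.6 pos [ 549.2 -146.9   52.3] F [-0.2  0.4 -2.5] w 9.73252319957618
[[-0.013  0.08  -0.997]
 [-0.003 -0.997 -0.08 ]
 [-1.     0.002  0.014]]
tool delta [  3.2 259.2  21.8]
yang -85.43 q [-0.28  0.59  1.84 -0.01  0.72  1.22]
yaw -0.067
```

View pics/s14a.png

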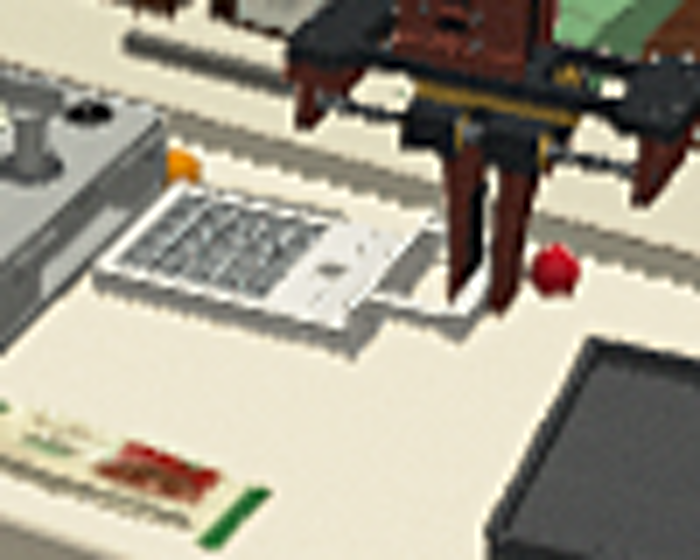

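Level and held. Carrying it across with a gentle ramp.

Emit:
arm_command(
  deltas=[
    [0, 0.008, 0.001, 0],
    [0, 0.015, 0.002, 0],
    [0, 0.02, 0.002, -0.01],
    [0, 0.02, 0.002, -0.01],
    [0, 0.02, 0.002, -0.01],
    [0, 0.02, 0.002, -0.01],
    [0, 0.018, 0.001, -0.01],
    [0, 0.012, 0.001, 0],
    [0, 0.006, 0, 0],
    [0, 0, 0, 0],
  ],
)

```text
t: 16.65
ee_pos: [548.1, -300.0, 51.6]
orientation: [2.137, 0.136, -2.168]
ft_force: [0.0, 0.7, -2.1]
width: 9.6
```

```bash
python3 g.py 548 -407 50 -81.6; python3 - <<'E'
from h import *
im,c=snap('scene','s15');im=im[:,:,::-1];cv2.imwrite('pics/s15a.png',cv2.resize(im[160:280,260:410],None,fx=5,fy=5,interpolation=cv2.INTER_CUBIC))
E
```

```text
t 16.65 pos [ 548.1 -300.    51.6] F [ 0.   0.7 -2.1] w 9.55558788486307
[[-0.014  0.129 -0.992]
 [-0.004 -0.992 -0.129]
 [-1.     0.002  0.015]]
tool delta [  2.1 106.1  13.9]
yang -82.57 q [-0.51  0.65  1.71 -0.01  0.79  0.94]
yaw -0.017
```

View pics/s15a.png

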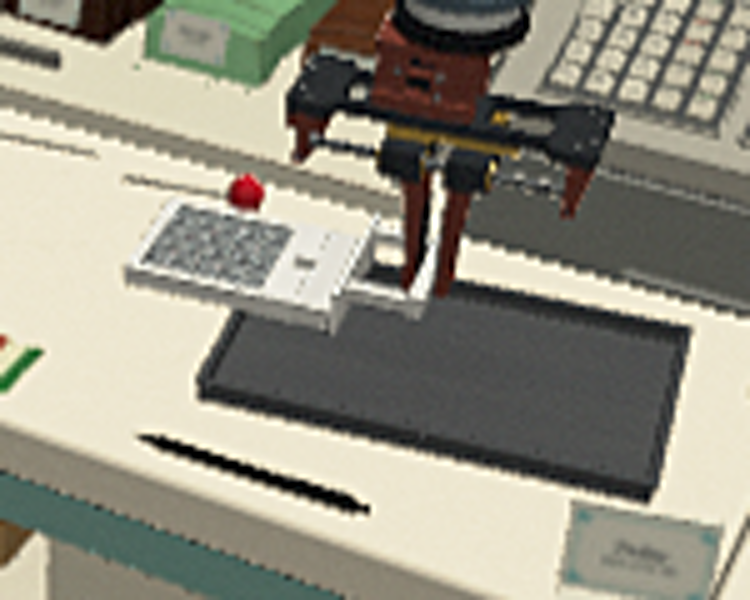

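Emit:
arm_command(
  deltas=[
    [0, 0.008, 0.001, -0.008],
    [0, 0.014, 0.002, -0.008],
    [0, 0.018, 0.003, 0],
    [0, 0.018, 0.003, 0],
    [0, 0.014, 0.002, 0],
    [0, 0.012, 0.001, 0],
    [0, 0.006, 0.001, 0],
    [0, 0, 0, 0],
  ],
)

```text
t: 17.5
ee_pos: [548.1, -397.9, 51.7]
orientation: [2.127, 0.156, -2.159]
ft_force: [-0.7, 0.5, -1.3]
width: 9.8
```

```bash
python3 g.py 548 -407 24 -81.6; python3 - <<'E'
from h import *
im,c=snap('scene','s16');im=im[:,:,::-1];cv2.imwrite('pics/s16a.png',cv2.resize(im[160:280,260:410],None,fx=5,fy=5,interpolation=cv2.INTER_CUBIC))
E
```

```text
t 17.5 pos [ 548.1 -397.9   51.7] F [-0.7  0.5 -1.3] w 9.843947512203702
[[-0.015  0.148 -0.989]
 [-0.004 -0.989 -0.148]
 [-1.     0.002  0.015]]
tool delta [27.8  8.9  1. ]
yang -81.48 q [-0.64  0.71  1.58 -0.02  0.86  0.79]
yaw 0.002
```

View pics/s16a.png

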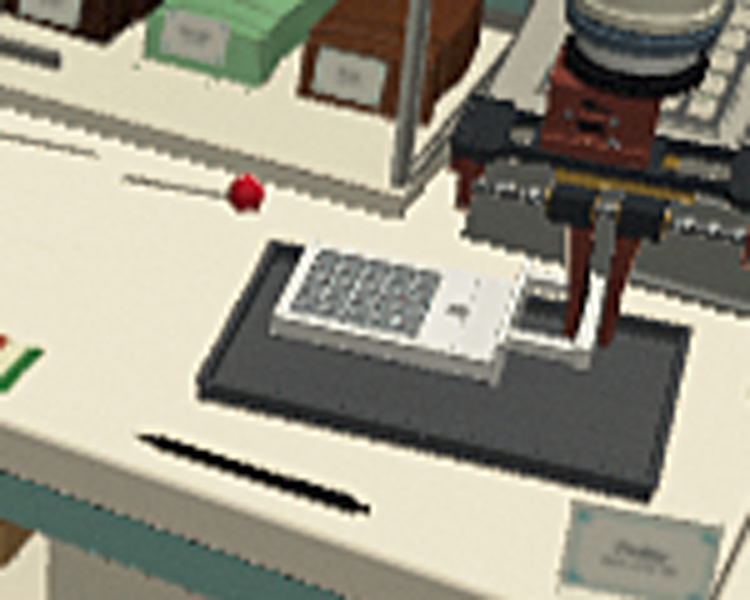

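Emit:
arm_command(
  deltas=[
    [0.003, 0.005, 0.0005, 0],
    [0.006, 0.004, 0.0005, 0],
    [0.006, 0, 0, 0],
    [0.005, 0, 0, 0],
    [0.003, 0, 0, 0],
    [0, 0, 0, 0],
  ],
)

```text
t: 18.15
ee_pos: [547.7, -404.6, 25.7]
orientation: [2.124, 0.161, -2.161]
ft_force: [-0.3, 0.1, -1.4]
width: 9.6
```

```bash
python3 g.py 548 -407 23.5 -81.6
```

```text
t 18.15 pos [ 547.7 -404.6   25.7] F [-0.3  0.1 -1.4] w 9.602007605986877
[[-0.017  0.15  -0.988]
 [-0.002 -0.989 -0.15 ]
 [-1.    -0.001  0.017]]
tool delta [ 2.2  2.4 -0. ]
yang -81.35 q [-0.65  0.75  1.57 -0.02  0.83  0.78]
yaw 0.004
```

Emit:
arm_command(
  deltas=[
    [0.001, 0, 0, 0],
    [0.001, 0, 0, 0],
    [0.0005, 0, 0, 0],
    [0, 0, 0, 0],
  ],
)

```text
t: 18.55
ee_pos: [547.9, -404.4, 23.5]
orientation: [2.124, 0.162, -2.16]
ft_force: [-0.6, 1.4, -1.6]
width: 10.0
```

```bash
python3 g.py 548 -407 23.5 -81.6; python3 - <<'E'
from h import *
im,c=snap('scene','s17');im=im[:,:,::-1];cv2.imwrite('pics/s17a.png',cv2.resize(im[190:260,290:390],None,fx=7,fy=7,interpolation=cv2.INTER_CUBIC))
E
```

```text
t 18.55 pos [ 547.9 -404.4   23.5] F [-0.6  1.4 -1.6] w 9.957994948904693
[[-0.017  0.151 -0.988]
 [-0.002 -0.989 -0.151]
 [-1.    -0.001  0.017]]
tool delta [0.  2.6 0.3]
yang -81.32 q [-0.65  0.76  1.57 -0.02  0.82  0.78]
yaw 0.005
```

View pics/s17a.png

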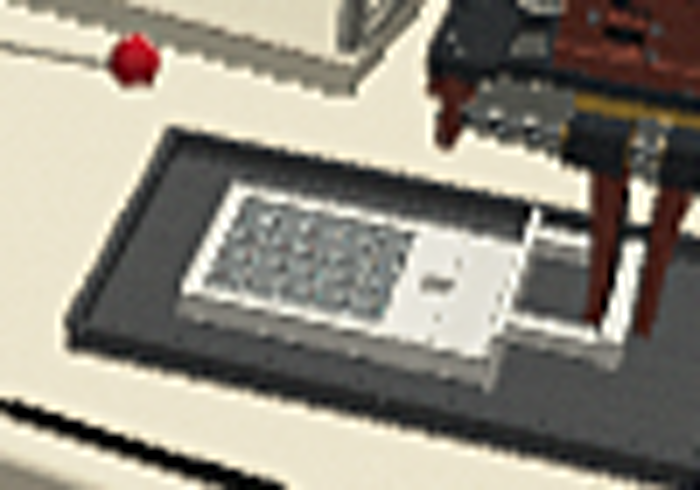

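Weight is still on the gripper; the last millimetre or so remains.

Emit:
arm_command(
  deltas=[
    [0.001, 0, 0, 0],
    [0.001, 0, 0, 0],
    [0, 0, 0, 0],
  ],
)

```text
t: 18.9
ee_pos: [548.0, -404.7, 23.2]
orientation: [2.125, 0.161, -2.16]
ft_force: [-1.0, 1.6, 1.1]
width: 9.8
```

Contact: force is now +1.1 N and z has stopped at 23.2. Releasing with a small opening.

Emit:
arm_command(
  deltas=[
    [0, 0, 0, 0],
    [0, 0, 0, 0],
    [0, 0, 0, 0],
    [0, 0, 0, 0],
  ],
  hand=0.03,
)

```text
t: 19.3
ee_pos: [548.6, -405.1, 23.3]
orientation: [2.126, 0.16, -2.158]
ft_force: [1.3, -0.6, 0.2]
width: 30.1
```

Emit:
arm_command(
  deltas=[
    [-0.01, 0, 0, 0],
    [-0.02, 0, 0, 0],
    [-0.03, 0, 0, 0],
    [-0.03, 0, 0, 0],
    [-0.03, 0, 0, 0],
    [-0.02, 0, 0, 0],
    [0, 0, 0, 0],
  ],
)

```text
t: 20.0
ee_pos: [550.8, -404.5, 171.0]
orientation: [2.126, 0.16, -2.159]
ft_force: [-0.3, -0.5, 0.4]
width: 30.2
```

```bash
python3 g.py 548 -300 180 -81.6; python3 - <<'E'
from h import *
im,c=snap('wrist','w18');im,c=snap('scene','s18');cv2.imwrite('pics/s18a.png',cv2.resize(im[150:260,180:390,::-1],None,fx=3.8,fy=3.8,interpolation=cv2.INTER_CUBIC))
snap('top','t18')
E
```

```text
t 20.0 pos [ 550.8 -404.5  171. ] F [-0.3 -0.5  0.4] w 30.189375534711928
[[-0.015  0.15  -0.989]
 [-0.003 -0.989 -0.15 ]
 [-1.     0.     0.016]]
tool delta [  -9.2 -103.8  -12.8]
yang -81.35 q [-0.65  0.57  1.52 -0.01  1.06  0.78]
yaw 0.004
```

View pics/w18.png

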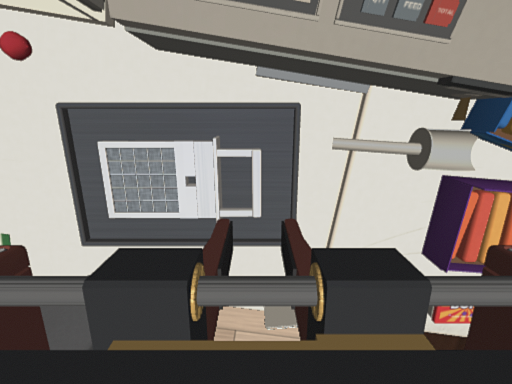

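View pics/s18a.png

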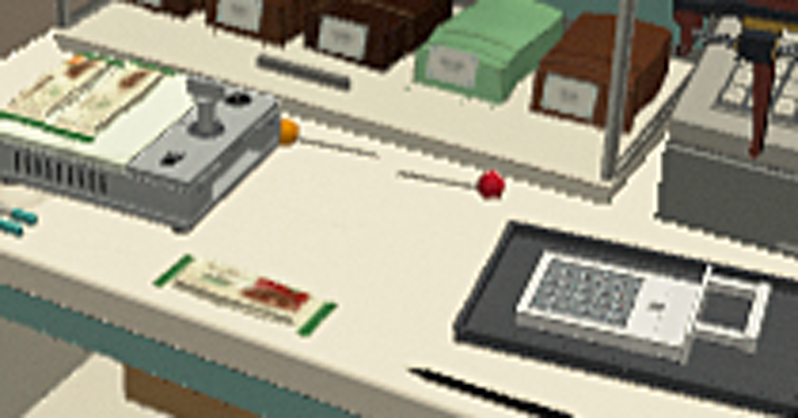

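View pics/t18.png

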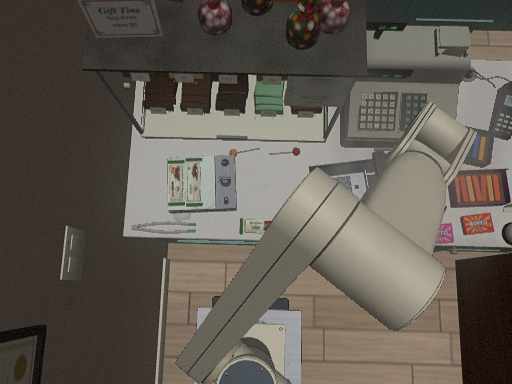

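The cassette lies in the tray, filter side up and let go, with the stud up and bars, tongs and lollies in place. One numeric check before handing in.

```bash
python3 - <<'E'
from h import *
c=cal('w18')
f=np.mean([onz(c,*p,18)[:2] for p in [(99,143),(216,139),(217,217),(108,218)]],0)
T=[onz(c,*p,16)[:2] for p in [(57,104),(300,103),(297,242),(81,246)]]; C=np.mean(T,0)
y=(T[0]-T[1]+T[3]-T[2]);y/=np.linalg.norm(y); d=f-C
print('frame mid',f,'tray mid',C,'along',d@y,'across',d@np.array([y[1],-y[0]]))
# level: widths of four corners' side lengths on plane z=18
P=[onz(c,*p,18)[:2] for p in [(99,143),(216,139),(217,217),(108,218)]]
print([round(float(np.linalg.norm(P[i]-P[(i+1)%4])),1) for i in range(4)])
E
```

```text
frame mid [ 531.87181714 -295.91370439] tray mid [ 537.89277862 -322.36775986] along 27.08236048838631 across -1.6170275424611844
[129.2, 91.3, 129.5, 88.2]
```

Emit:
arm_command(
  deltas=[
    [0, 0, 0, 0],
    [0, 0, 0, 0],
    [0, 0, 0, 0],
    [0, 0, 0, 0],
    [0, 0, 0, 0],
  ],
)

```text
t: 20.65
ee_pos: [546.1, -401.2, 160.5]
orientation: [2.117, 0.172, -2.177]
ft_force: [0.2, -0.5, 0.1]
width: 30.4
```

```bash
python3 - <<'E'
from h import *
st(); snap('wrist','w19'); st()
E
```

```text
t 20.65 pos [ 546.1 -401.2  160.5] F [ 0.2 -0.5  0.1] w 30.368240916366943
[[-0.028  0.15  -0.988]
 [ 0.007 -0.989 -0.15 ]
 [-1.    -0.011  0.027]]
t 20.7 pos [ 546.1 -401.2  160.4] F [-0.9  0.6  0.9] w 30.12992666859209
[[-0.028  0.15  -0.988]
 [ 0.007 -0.989 -0.15 ]
 [-1.    -0.011  0.027]]
```

Emit:
arm_command(
  deltas=[
    [-0.02, 0, 0, 0],
    [-0.02, 0, 0, 0],
    [0, 0, 0, 0],
    [0, 0, 0, 0],
  ],
)

```text
t: 21.1
ee_pos: [546.7, -401.1, 199.9]
orientation: [2.116, 0.174, -2.179]
ft_force: [0.5, -0.1, -0.1]
width: 29.9
```

View pics/w19.png

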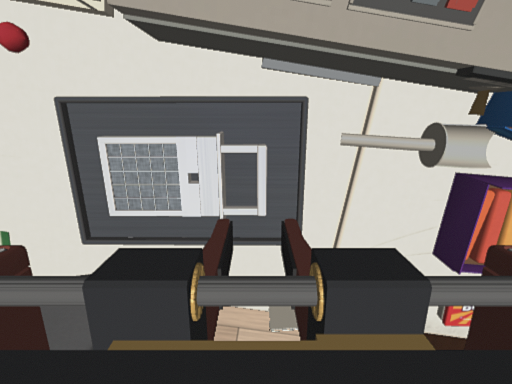

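The arm is steady and well clear, and the cassette is unchanged in the tray. Handing in.

```bash
python3 -c "
from workcell import ctrl
print(ctrl.close_job())"
```

```text
the job is handed in; nothing more can be done
None
```

I freed the filter cassette, drew it out, laid it in the baking tray and handed the job in at about 21 s of the 64 s allowed. The hand-in gives no verdict, so the outcome rests on my own checks.

- **Stud:** I pressed it in about 6 mm, turned it 90° anticlockwise and let it spring up. Measured from two views, its top then stood at about 110 mm against 99 mm when locked. It still looked up in the last scene picture.
- **Drawing out:** the cassette came straight out of the channel with wrist forces under 2 N and looked level throughout.
- **Placing:** I lowered it until the tray took its weight, then let go. The last measurement put its middle 27 mm along and 2 mm across from the tray's centre. It lies flat in the tray, filter side up, and the gripper is well clear.
- **Other things:** the stock bars, tongs and bar_c showed no visible shift in the pictures.

**What disagreed:**
- **First grasp of the pull:** the jaws closed just above the bar and touched nothing. The fingertips lie only about 0–5 mm beyond the reported tool point, not the stated 25 mm. I measured this in the pictures, went about 20 mm lower and gripped properly.
- **Tray corner:** one corner gave a bad height (−28 mm) when triangulated from two views, so I took the tray's position from corner rays at 16 mm height.
- **Arm position:** after I released the cassette, the arm's reported height changed by about 10 mm for a reason I did not find. It was far from everything, then held steady.

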